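# Find the worn spool hub and loosen its left-hand knob

## Robot

A 7-joint arm with a two-finger parallel gripper is mounted at the origin on the work surface. World frame = base frame: x ahead of the robot, y to its left, z up, the work surface at z = 0. Lengths are in m, angles in degrees, forces in N, time in s.
With the tool pointing down it reaches from about 0.425 to 0.875 m from the base axis. Payload 4.7 kg.
Tool frame: the origin (TCP) lies between the finger pads; the fingertips stand 8 mm ahead of it and the grasp point (between the pads) lies 11 mm behind it; x points along the fingers, z is the direction in which the jaws open and shut, and the axes are right-handed (so a half turn about x gives the same grasp; the last joint's range is limited). The gripper opens to 87 mm and grips with 3 to 60 N. Pads are 19 mm wide; open, the fingers measure 117 mm over their backs; the gripper's body (75 mm by 190 mm) begins 51 mm behind the grasp point.
Start: joints at [-70.468, 18.392, -4.016, 83.108, 1.295, 78.541, -3.26], TCP at [0.209, 0.616, 0.231] pointing down, gripper open.
Joint ranges: [-163.93, 163.93], [-17.29, 119.83], [-79.2, 71.16], [3.27, 140.29], [-89.18, 269.18], [5.43, 117.66], [-154.24, 154.24]. Speed limits (degrees/s): [147.25, 147.25, 180, 180, 180, 180, 180].

## Interface

Orientations are given as [roll, pitch, yaw] about the fixed x, y, z axes, in that order (R = Rz(yaw) Ry(pitch) Rx(roll)).
In Python, from cell import telemetry, vision, sign_off gives the robot as it stands. The module is installed in compiled form; this text tells all that it offers.
- The arm moves only by the tool drive_tool, never from a script. Its arguments are lists of equal length, an entry for each row: "offset": the shift along the tool's x, y, z in m, a list of three; "angular": the turn, a rotation vector about the tool's x, y, z in rad, a list of three. A call has 1 to 10 rows; each row is the pose to reach, as a shift and turn from the pose measured when the call began, along the tool's axes at that moment; what a row does not reach only later rows make up. A row lasts 1/8 s, in which the tool goes at most 62.5 mm and 10.7 degrees, less where a joint would pass 70% of its speed; a pose out of reach is approached as far as the arm can. A call with a gripper value outside its range is refused whole. "fingers" is the closure, from -1 (fully open) to 1 (shut), set as the call begins (left out, the last holds). The fingers move at their own pace and stop on an object; "squeeze" is the grip in N (left out, the last holds). Time passes only in rows, so rows that repeat a pose let the fingers close. It gives the time, the measured TCP pose, the force and the opening at its end, in the units of the state.
- telemetry.get_obs(): the state, without advancing time (a new reading comes with each control period).
- vision.read_camera(name): name is "side" or "top"; returns a dict with "pixels" (400x640x3 uint8, red, green, blue), "intrinsics" (3x3 intrinsics, pixels), "distortion" ([k1, k2, p1, p2, k3] as OpenCV has them; the pictures are not rectified), "world_from_camera" (4x4, takes a point from camera to world coordinates). Camera axes: x right, y up, looking along -z (the intrinsics and any distortion apply to the point x, -y, -z); pixel columns grow to the right and rows downward; lengths in m; the calibration is good to about 2 mm. A picture is of the moment at which its call begins. There is no depth.
- sign_off(): hands the job in, once; it reports no verdict.
The state is a dict: "time_s": time; "qpos": joint angles; "joint_velocities": joint speeds; "effort": joint torques, N m; "tool_pos": TCP position; "tool_rot": TCP orientation; "force": force on the tool from outside, world axes, zero at the start; "wrist_torque": the same for the moment, N m; "grip_width": finger opening in m.
Only numpy, scipy, OpenCV 4.12 (cv2) and the standard library are available. Lean on these libraries where they do the work, as an engineer would, in place of code of your own. Each camera call takes 0.05 s, during which the arm holds its last target.

## Task

One of the three leaning spool hubs on the rack has a worn bearing, which cannot be seen: take them by their orange wing knobs and rock them sideways along the rack, fully to the left and then fully to the right, until you find the one with play. Then loosen that hub's knob by about a quarter turn, ready for the bearing swap (the thread is left-handed: clockwise loosens, anticlockwise only tightens), and leave the hub tipped over to the right, so that it shows which one it is, and let go. The other two knobs must be left tight, and the bottle, screwdriver, ring and tray where they are.

Things in the scene. Friction and masses are not known exactly. Their poses are not given: they have to be found in the camera images.
- grip_a (a point): Centre of a hub's orange knob wing, on the axle line: a flat bar 44 mm long (x), 12 mm thick (y, pinch across it), 30 mm tall along the axle (z, out of the free end). 15 mm inward is a collar 18 mm wide, 6 mm tall, then the black hub drum, 50 mm wide. Axle leans 30 degrees from vertical towards the rack's robot side (-x of the rack). The knob turns about this z.
- mount_a: Fixed green bracket of this hub, 75 x 74 mm; origin under it; z up, x away from the robot, y left along the rack. The wing rocks along y about a pivot 67 mm below its centre down the axle. Sound: under 1 mm each way. Worn (any place, looks alike): nearly 7 mm each way to firm stops, takes 1 to 2 N, stays where left.
- knob_a (a joint): Turn of that hub's knob in rad: 0 is tight, growing as it is unscrewed clockwise (seen from the axle's free end; left-hand thread). Anticlockwise it only meets its stop. Needs about 0.15 N m; stays where left. A quarter turn is 1.57.
- grip_b (a point): Centre of a hub's orange knob wing, on the axle line: a flat bar 44 mm long (x), 12 mm thick (y, pinch across it), 30 mm tall along the axle (z, out of the free end). 15 mm inward is a collar 18 mm wide, 6 mm tall, then the black hub drum, 50 mm wide. Axle leans 30 degrees from vertical towards the rack's robot side (-x of the rack). The knob turns about this z.
- mount_b: Fixed green bracket of this hub, 75 x 74 mm; origin under it; z up, x away from the robot, y left along the rack. The wing rocks along y about a pivot 67 mm below its centre down the axle. Sound: under 1 mm each way. Worn (any place, looks alike): nearly 7 mm each way to firm stops, takes 1 to 2 N, stays where left.
- knob_b (a joint): Turn of that hub's knob in rad: 0 is tight, growing as it is unscrewed clockwise (seen from the axle's free end; left-hand thread). Anticlockwise it only meets its stop. Needs about 0.15 N m; stays where left. A quarter turn is 1.57.
- grip_c (a point): Centre of a hub's orange knob wing, on the axle line: a flat bar 44 mm long (x), 12 mm thick (y, pinch across it), 30 mm tall along the axle (z, out of the free end). 15 mm inward is a collar 18 mm wide, 6 mm tall, then the black hub drum, 50 mm wide. Axle leans 30 degrees from vertical towards the rack's robot side (-x of the rack). The knob turns about this z.
- mount_c: Fixed green bracket of this hub, 75 x 74 mm; origin under it; z up, x away from the robot, y left along the rack. The wing rocks along y about a pivot 67 mm below its centre down the axle. Sound: under 1 mm each way. Worn (any place, looks alike): nearly 7 mm each way to firm stops, takes 1 to 2 N, stays where left.
- knob_c (a joint): Turn of that hub's knob in rad: 0 is tight, growing as it is unscrewed clockwise (seen from the axle's free end; left-hand thread). Anticlockwise it only meets its stop. Needs about 0.15 N m; stays where left. A quarter turn is 1.57.
- rack: Fixed aluminium base board 150 x 420 x 12 mm under the three brackets, which stand in a row 130 mm apart along its y axis; origin under its centre, z up, x away from the robot.
- oil_center (a point): Bystander: white oil bottle with red cap, 40 mm across, 110 mm tall, standing left of the rack; point at its centre.
- driver_grip (a point): Bystander: screwdriver with red handle, 180 mm long, lying beyond the rack; point on its handle.
- spare: Bystander: spare steel bearing ring, 36 mm across, 12 mm thick, lying flat beyond the rack; origin under its centre.
- tray: Bystander: blue open parts tray 90 x 120 x 35 mm, right of the rack; origin under its centre.

How it is judged (in metres and radians):
On the way, in this order (a step that is already met when the one before it is completed fails the run):
1. the worn hub is rocked to the left (its wing more than 4 mm off centre; a sound hub cannot go so far) ((y of grip_a in the frame of mount_a above 0.004 m or y of grip_b in the frame of mount_b above 0.004 m or y of grip_c in the frame of mount_c above 0.004 m)), for 0.05 s.
2. then it is rocked to the right (its wing more than 4 mm off centre) ((y of grip_a in the frame of mount_a below -0.004 m or y of grip_b in the frame of mount_b below -0.004 m or y of grip_c in the frame of mount_c below -0.004 m)), for 0.05 s.
3. then a knob is loosened by more than 1.1 rad (value of joint any of knob_a, knob_b, knob_c above 1.1 rad), for 0.2 s.
At the end, for the whole second after the job is handed in: The worn hub is left tipped to the right (wing more than 3 mm off centre) with its knob loosened by about a quarter turn (1.1 to 2.2 rad clockwise) and still; the other two knobs are tight (under 0.3 rad); bottle, screwdriver, ring and tray are within 30 mm of where they were (((value of joint knob_a between 1.1 and 2.2 rad and velocity of joint knob_a below 0.05 rad/s and y of grip_a in the frame of mount_a below -0.003 m and value of joint each of knob_b, knob_c below 0.3 rad) or (value of joint knob_b between 1.1 and 2.2 rad and velocity of joint knob_b below 0.05 rad/s and y of grip_b in the frame of mount_b below -0.003 m and value of joint each of knob_a, knob_c below 0.3 rad) or (value of joint knob_c between 1.1 and 2.2 rad and velocity of joint knob_c below 0.05 rad/s and y of grip_c in the frame of mount_c below -0.003 m and value of joint each of knob_a, knob_b below 0.3 rad)) and distance of each of oil_center, driver_grip, spare, tray from where it was at the start of the episode below 0.03 m); the robot touches nothing.
It fails at once if a bystander is moved more than 30 mm (distance of any of oil_center, driver_grip, spare, tray from where it was at the start of the episode above 0.03 m).
It also fails if it takes over 64 s, if anything falls off the work surface, if the arm or the gripper's body presses on something with over 40 N, if the wrist force passes 120 N, or if a joint passes its speed limit or range.

## Working session

There is one attempt and no reset: what is moved stays moved. The work goes in short steps, Python scripts to look and compute and a tool call to move; the robot and the scene stay as the last step left them, time stands still between calls to the robot, and variables do not carry over. Pictures are saved under pics/ and viewed, and the job is handed in when it is done.

Besides the shell and the picture viewer there is one more tool, called after "Request:" by a JSON object that holds its "op" and its "data". drive_tool: Moves the arm, as the interface text tells. Its arguments: {"type":"object","properties":{"offset":{"type":"array"},"angular":{"type":"array"},"fingers":{"type":"number"},"squeeze":{"type":"number"}},"required":["offset","angular"]}

```bash
mkdir -p pics; cat > look.py <<'E'
import cv2,numpy as np,pickle,sys
from cell import telemetry, vision
def grab(n,tag):
    d=vision.read_camera(n); cv2.imwrite(f"pics/{n}_{tag}.png",d["pixels"][:,:,::-1]); pickle.dump(d,open(f"{n}.pkl","wb")); return d
E
python3 - <<'E'
from look import *
for n in("side","top"):
    d=grab(n,"0"); print(d["intrinsics"].tolist(),d["distortion"],d["world_from_camera"].round(4).tolist())
print(telemetry.get_obs())
E
```

```text
[[417.5227629241026, 0.0, 316.50773963337855], [0.0, 417.5227629241026, 206.63492101302126], [0.0, 0.0, 1.0]] [-0.03905585  0.          0.          0.          0.        ] [[0.7055, 0.5229, -0.4784, 0.2128], [-0.7087, 0.5173, -0.4797, -0.4181], [-0.0034, 0.6775, 0.7355, 0.7441], [0.0, 0.0, 0.0, 1.0]]
[[362.5819924639609, 0.0, 319.64618010475743], [0.0, 362.5819924639609, 202.9934425626381], [0.0, 0.0, 1.0]] [0.00961934 0.         0.         0.         0.        ] [[0.004, 0.9867, -0.1624, 0.5127], [-0.9996, 0.0085, 0.0268, 0.037], [0.0279, 0.1623, 0.9864, 0.9014], [0.0, 0.0, 0.0, 1.0]]
{'time_s': 0.1, 'qpos': array([-70.46756073,  18.43416271,  -4.01592551,  83.16751599,
         1.29562016,  78.5420529 ,  -3.26070428]), 'joint_velocities': array([ 0.12448717, -0.05927838, -0.07565843, -0.16292106, -0.08288329,
        0.02047722, -0.01851354]), 'effort': array([ 5.96102973e-05, -4.92568088e+01, -4.05495074e-01, -3.13397169e+01,
       -6.42815558e-02,  3.94909456e-02,  6.14681562e-05]), 'tool_pos': array([0.20855261, 0.61512164, 0.22958178]), 'tool_rot': array([-176.51217264,   89.90135527, -105.23523281]), 'force': array([ 0.0151867 , -0.21056183,  0.38187141]), 'wrist_torque': array([ 0.01164601, -0.00403456,  0.01993765]), 'grip_width': 0.08668605808670948}
```

View pics/side_0.png

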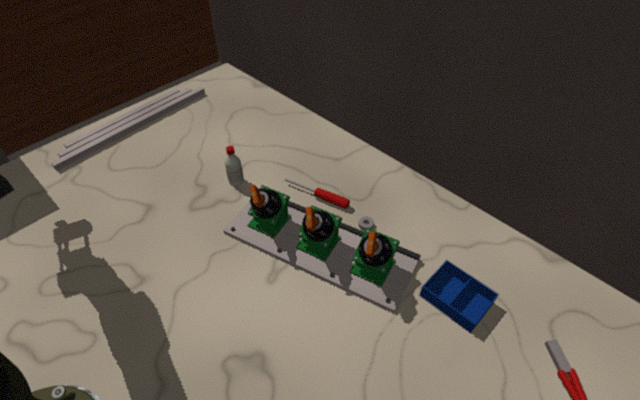

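View pics/top_0.png

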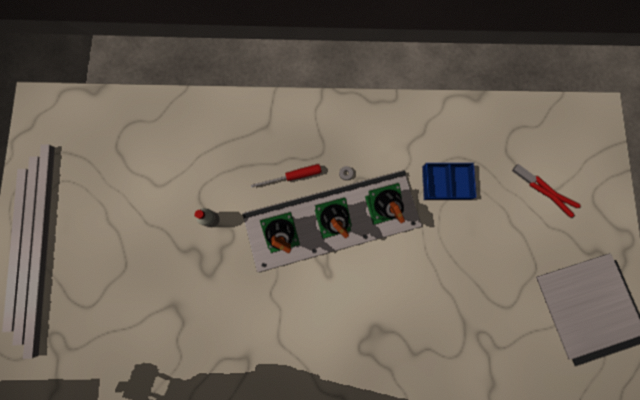

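The side view shows the wings at about (256,193), (309,217) and (372,243). In the top view they are at about (281,242), (339,227) and (397,211). The bottle is at the left, the tray at the right, and the screwdriver and ring lie beyond the rack.

```bash
cat > geo.py <<'E'
import cv2,numpy as np
def ray(d,px):
    px=np.array(px,float).reshape(-1,1,2)
    u=cv2.undistortPoints(px,d["intrinsics"],np.array(d["distortion"]))[:,0]
    T=d["world_from_camera"]; v=np.c_[u[:,0],-u[:,1],-np.ones(len(u))]@T[:3,:3].T
    return T[:3,3],v/np.linalg.norm(v,axis=1)[:,None]
def onplane(d,px,z):
    o,v=ray(d,px); return o+v*((z-o[2])/v[:,2])[:,None]
def tri(d1,p1,d2,p2):
    o1,v1=ray(d1,p1);o2,v2=ray(d2,p2); out=[]
    for a,b in zip(v1,v2):
        s=np.linalg.lstsq(np.c_[a,-b],o2-o1,rcond=None)[0]
        A=o1+a*s[0];B=o2+b*s[1]; out.append(np.r_[(A+B)/2,np.linalg.norm(A-B)])
    return np.array(out)
def proj(d,P):
    T=d["world_from_camera"];c=(np.atleast_2d(P)-T[:3,3])@T[:3,:3]
    c=c*[1,-1,-1]
    return cv2.projectPoints(c,np.zeros(3),np.zeros(3),d["intrinsics"],np.array(d["distortion"]))[0][:,0]
def blobs(img,kind,amin=30):
    h=cv2.cvtColor(img,cv2.COLOR_RGB2HSV)
    r=dict(orange=((6,140,70),(20,255,255)),green=((45,80,30),(85,255,255)),red=((172,120,70),(180,255,255)))[kind]
    m=cv2.inRange(h,*map(np.array,r))
    n,l,s,c=cv2.connectedComponentsWithStats(m)
    return m,[(c[i].round(1),s[i].tolist()) for i in range(1,n) if s[i][4]>amin],l
E
python3 - <<'E'
from geo import *; import pickle
S=pickle.load(open("side.pkl","rb"));T=pickle.load(open("top.pkl","rb"))
P={}
for n,d in(("side",S),("top",T)):
    m,b,l=blobs(d["pixels"],"orange"); b.sort(key=lambda t:t[0][0]); P[n]=[x[0] for x in b]
    for x in b: print(n,x)
    for x in b:
        ys,xs=np.where((l==l[int(x[0][1]),int(x[0][0])]))
        print(cv2.minAreaRect(np.c_[xs,ys].astype(np.float32)))
    x0=(240,170) if n=="side" else(250,170)
    c=d["pixels"][x0[1]:x0[1]+130,x0[0]:x0[0]+190,::-1]
    cv2.imwrite(f"pics/{n}_crop0.png",cv2.resize(c,None,fx=4,fy=4,interpolation=cv2.INTER_CUBIC))
if len(P["side"])==len(P["top"]): 
    Q=tri(S,P["side"],T,P["top"]);print(Q.round(4)); print(np.diff(Q[:,:3],axis=0).round(4))
# rack corners
E
```

```text
side (array([253.8, 194. ]), [249, 185, 10, 19, 108])
side (array([308.8, 217. ]), [306, 207, 7, 22, 123])
side (array([370.1, 242.5]), [365, 231, 10, 24, 144])
((253.8235626220703, 193.7941131591797), (18.91777801513672, 5.5783185958862305), 75.96376037597656)
((308.73016357421875, 217.45135498046875), (21.086523056030273, 5.920191287994385), 86.18592071533203)
((370.0704345703125, 242.60067749023438), (6.719699382781982, 23.171377182006836), 10.007980346679688)
top (array([279.6, 245.3]), [272, 237, 19, 16, 103])
top (array([338.5, 227.8]), [331, 219, 17, 19, 108])
top (array([396.3, 211.4]), [390, 202, 14, 21, 141])
((279.5000305175781, 245.50003051757812), (22.200000762939453, 7.000000953674316), 36.869895935058594)
((338.5941162109375, 228.2764892578125), (22.669233322143555, 5.31479549407959), 49.398704528808594)
((395.9432678222656, 212.24742126464844), (21.93147850036621, 8.833512306213379), 66.03751373291016)
[[ 0.5481  0.1006  0.128   0.0012]
 [ 0.5858 -0.0241  0.1258  0.0024]
 [ 0.6225 -0.1503  0.1249  0.0023]]
[[ 0.0377 -0.1248 -0.0022]
 [ 0.0368 -0.1261 -0.0009]]
```

View pics/side_crop0.png

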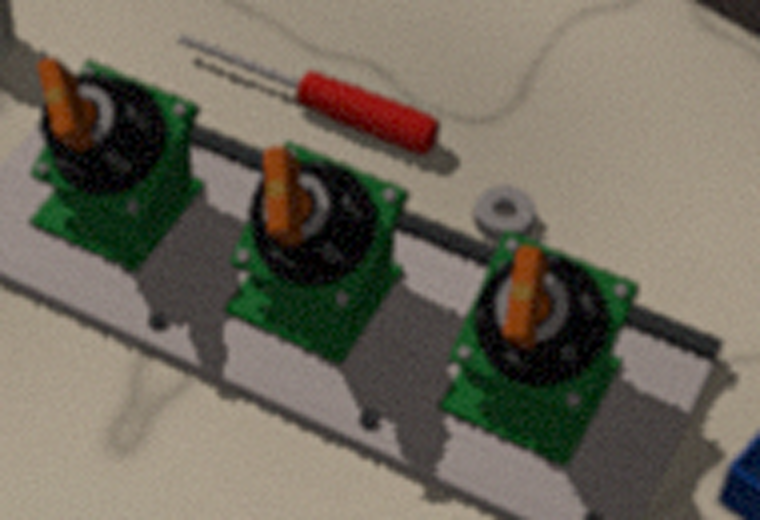

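View pics/top_crop0.png

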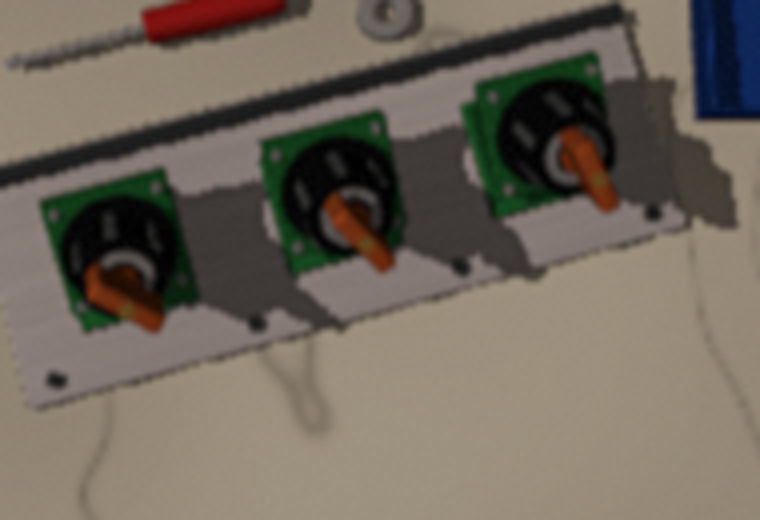

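```bash
python3 - <<'E'
from geo import *; import pickle
S=pickle.load(open("side.pkl","rb"));T=pickle.load(open("top.pkl","rb"))
for n,d,c in(("side",S,[(256,196),(312,219),(372,243)]),("top",T,[(281,243),(339,227),(396,211)])):
    row=[]
    for x,y in c:
        k=d["pixels"][y-16:y+16,x-16:x+16,::-1]; k=cv2.convertScaleAbs(k,alpha=1.5)
        k=cv2.resize(k,(264,264),interpolation=cv2.INTER_NEAREST); 
        for i in range(0,32,4):
            cv2.putText(k,str(x-16+i),(int(i*8.25),8),0,.28,(255,255,255)); cv2.putText(k,str(y-16+i),(0,int(i*8.25)+8),0,.28,(255,255,0))
        row.append(k)
    cv2.imwrite(f"pics/{n}_z0.png",np.hstack(row))
a=cv2.imread("pics/side_z0.png");b=cv2.imread("pics/top_z0.png");cv2.imwrite("pics/z0.png",np.vstack([a,b]))
# rack: bright gray? green brackets
for n,d in(("side",S),("top",T)):
    m,b,l=blobs(d["pixels"],"green",100)
    for x in b:print(n,x)
E
```

```text
side (array([270.7, 218.3]), [248, 186, 43, 52, 733])
side (array([319.9, 241.4]), [296, 212, 46, 49, 755])
side (array([373.7, 266.2]), [350, 235, 49, 51, 794])
top (array([378.1, 202.5]), [366, 184, 35, 40, 404])
top (array([327.1, 214.8]), [315, 198, 33, 41, 305])
top (array([275. , 221.7]), [260, 213, 34, 34, 200])
```

View pics/z0.png

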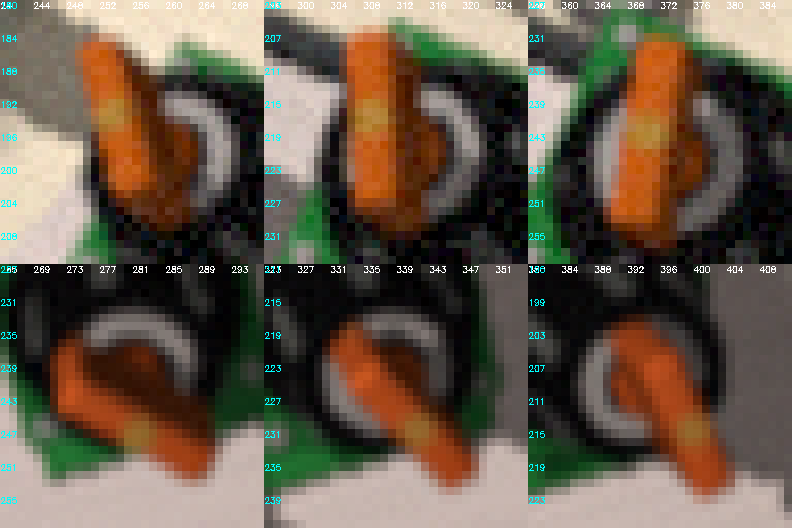

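```bash
python3 - <<'E'
from geo import *; import pickle
S=pickle.load(open("side.pkl","rb"));T=pickle.load(open("top.pkl","rb"))
z=8.25
sd=[(240+112/z-.5,180+113/z-.5),(296+109/z-.5,203+115/z-.5),(356+120/z-.5,227+132/z-.5)]
td=[(265+139/z-.5,227+169/z-.5),(323+154/z-.5,211+164/z-.5),(380+162/z-.5,195+166/z-.5)]
Q=tri(S,sd,T,td);print(Q.round(4));D=Q[:,:3]
v=D[0]-D[2];psi=np.arctan2(-v[0],v[1]);print("yaw",np.degrees(psi),np.linalg.norm(D[0]-D[1]),np.linalg.norm(D[1]-D[2]))
X=np.array([np.cos(psi),np.sin(psi),0]);Y=np.array([-np.sin(psi),np.cos(psi),0]);c,s=np.cos(np.pi/6),.5
n=-s*X+c*np.array([0,0,1]);hx=c*X+s*np.array([0,0,1]);print("axle",n)
# bright top-face mask in side view
h=cv2.cvtColor(S["pixels"],cv2.COLOR_RGB2HSV).astype(int)
m=((h[...,0]>=6)&(h[...,0]<=28)&(h[...,1]>140)&(h[...,2]>125)).astype(np.uint8)
nn,l,st,ce=cv2.connectedComponentsWithStats(m)
o=sorted([i for i in range(1,nn) if 40<st[i][4]<300],key=lambda i:ce[i][0])
print([(ce[i].round(1),st[i][4]) for i in o])
for k,i in enumerate(o[:3]):
    ys,xs=np.where(l==i); o0,vv=ray(S,np.c_[xs,ys])
    P=o0+vv*(((D[k]-o0)@n)/(vv@n))[:,None]
    uv=np.c_[(P-D[k])@hx,(P-D[k])@Y]*1000
    r=cv2.minAreaRect(uv.astype(np.float32)); w,V=np.linalg.eigh(np.cov(uv.T)); 
    print(k,uv.mean(0).round(1),r,"pca ang",np.degrees(np.arctan2(*(V[::-1,1]*np.sign(V[0,1])))),"len",np.sqrt(12*w))
    print(" wing centre",(D[k]-.015*n).round(4))
E
```

```text
[[ 5.441e-01  9.630e-02  1.364e-01  1.500e-03]
 [ 5.799e-01 -2.930e-02  1.361e-01  1.100e-03]
 [ 6.148e-01 -1.542e-01  1.352e-01  5.000e-04]]
yaw 15.767165766600286 0.13062004603913516 0.12973277371953504
axle [-0.48118693 -0.13586439  0.8660254 ]
[]
```

```bash
python3 - <<'E'
from geo import *; import pickle
S=pickle.load(open("side.pkl","rb"))
D=np.array([[.5441,.0963,.1362],[.5796,-.0291,.1360],[.6148,-.1542,.1354]])
psi=np.radians(15.77)
X=np.array([np.cos(psi),np.sin(psi),0]);Y=np.array([-np.sin(psi),np.cos(psi),0]);c,s=np.cos(np.pi/6),.5
n=-s*X+c*np.array([0,0,1]);hx=c*X+s*np.array([0,0,1])
h=cv2.cvtColor(S["pixels"],cv2.COLOR_RGB2HSV).astype(int)
print(h[217,306:316].tolist())
for k,(x,y) in enumerate([(253,193),(309,216),(370,242)]):
  for thr in(100,120):
    m=((h[...,0]>=6)&(h[...,0]<=28)&(h[...,1]>120)&(h[...,2]>thr)).astype(np.uint8)
    nn,l,st,ce=cv2.connectedComponentsWithStats(m,connectivity=4)
    i=l[y,x]
    if i==0: print("none");continue
    ys,xs=np.where(l==i); o0,vv=ray(S,np.c_[xs,ys])
    P=o0+vv*(((D[k]-o0)@n)/(vv@n))[:,None]
    uv=np.c_[(P-D[k])@hx,(P-D[k])@Y]*1000
    w,V=np.linalg.eigh(np.cov(uv.T)); e=V[:,1]*np.sign(V[0,1])
    print(k,len(xs),uv.mean(0).round(1),"ang",np.degrees(np.arctan2(e[1],e[0])).round(1),"len",np.sqrt(12*w).round(1))
E
```

```text
[[16, 201, 81], [19, 205, 108], [19, 180, 119], [18, 163, 122], [19, 174, 119], [15, 192, 93], [11, 199, 64], [11, 255, 53], [13, 255, 54], [9, 185, 58]]
0 90 [-0.2  0.7] ang 44.2 len [10.3 41. ]
0 29 [7.2 7.6] ang 42.1 len [ 7.5 18.7]
1 100 [-1.2  0.3] ang 29.1 len [10.  41.4]
1 38 [8.5 5.9] ang 34.3 len [ 7.9 19.9]
2 117 [-0.2  0.8] ang 13.1 len [ 9.7 42. ]
none
```

```bash
cat > plan.py <<'E'
import numpy as np
from scipy.spatial.transform import Rotation as Ro
from cell import telemetry
D=np.array([[.5441,.0963,.1362],[.5796,-.0291,.1360],[.6148,-.1542,.1354]])
TH=[44,29,13]
psi=np.radians(15.77)
X=np.array([np.cos(psi),np.sin(psi),0]);Y=np.array([-np.sin(psi),np.cos(psi),0]);Z=np.array([0,0,1.])
n=-.5*X+np.cos(np.pi/6)*Z;hx=np.cos(np.pi/6)*X+.5*Z
def state():
    o=telemetry.get_obs(); return o,np.array(o["tool_pos"]),Ro.from_euler("xyz",o["tool_rot"],degrees=True)
def target(k,back=0.,depth=.003,turn=0.,rock=0.,sgn=1,th=None):
    """back: m outward; turn: rad clockwise; rock: m of wing along +Y; depth: TCP inward of wing centre"""
    th=np.radians(TH[k] if th is None else th)
    C=D[k]-.015*n; piv=C-.067*n
    tx=-n; tz=sgn*(-np.sin(th)*hx+np.cos(th)*Y); ty=np.cross(tz,tx)
    R=Ro.from_matrix(np.c_[tx,ty,tz]); R=Ro.from_rotvec(tx*turn)*R
    a=np.arcsin(rock/.067); Q=Ro.from_rotvec(-hx*a)  # moves n toward +Y? check
    assert abs(rock)<1e-9 or (Q.apply(n)@Y)*rock>0
    p=piv+Q.apply(C+n*(back-depth)-piv)
    return p,Q*R
def delta(p,R,verbose=True):
    o,p0,R0=state()
    off=R0.inv().apply(p-p0); rv=(R0.inv()*R).as_rotvec()
    if verbose: print("offset",off.round(4).tolist(),"ang",rv.round(3).tolist(),"deg",np.degrees(np.linalg.norm(rv)).round(1))
    return off,rv
E
python3 - <<'E'
from plan import *
o,p0,R0=state(); print(o["time_s"],R0.as_matrix().round(3).tolist())
for k in range(3):
  for s in(1,-1):
    p,R=target(k,back=.1,sgn=s); print(k,s,p.round(4)); delta(p,R)
E
```

```text
0.1 [[-0.0, -0.947, 0.321], [-0.002, 0.321, 0.947], [-1.0, -0.0, -0.002]]
0 1 [0.5046 0.0852 0.2072]
offset [0.0231, -0.4505, -0.4068] ang [-1.336, 0.045, -0.565] deg 83.2
0 -1 [0.5046 0.0852 0.2072]
offset [0.0231, -0.4505, -0.4068] ang [1.727, -0.596, -0.048] deg 104.7
1 1 [ 0.5401 -0.0402  0.207 ]
offset [0.0235, -0.5244, -0.5142] ang [-1.081, -0.028, -0.551] deg 69.5
1 -1 [ 0.5401 -0.0402  0.207 ]
offset [0.0235, -0.5244, -0.5142] ang [1.98, -0.624, 0.032] deg 118.9
2 1 [ 0.5753 -0.1653  0.2064]
offset [0.0243, -0.5979, -0.6214] ang [-0.809, -0.102, -0.53] deg 55.7
2 -1 [ 0.5753 -0.1653  0.2064]
offset [0.0243, -0.5979, -0.6214] ang [2.248, -0.647, 0.125] deg 134.2
```

Request:
{"op": "drive_tool", "data": {"offset": [[0,-0.04,-0.035],[0,-0.08,-0.07],[0,-0.12,-0.105],[0,-0.16,-0.145],[0,-0.2,-0.18],[0,-0.24,-0.215],[0,-0.28,-0.25],[0,-0.32,-0.285],[0,-0.36,-0.32],[0,-0.4,-0.36]], "angular": [[0.15,-0.05,0],[0.3,-0.1,0],[0.45,-0.15,0],[0.6,-0.2,0],[0.75,-0.25,-0.01],[0.9,-0.3,-0.02],[1.05,-0.35,-0.02],[1.2,-0.4,-0.03],[1.35,-0.45,-0.03],[1.5,-0.5,-0.04]], "fingers": -0.1, "squeeze": 20}}

```text
time_s: 1.35
tool_pos: [0.466, 0.1846, 0.2273]
tool_rot: [36.8, 65.8, 26.2]
force: [0.5, 0.0, -0.3]
grip_width: 0.048
```

```bash
python3 - <<'E'
from plan import *
o,p0,R0=state(); print(o["time_s"],o["qpos"].round(1),p0.round(3),o["force"].round(2),o["grip_width"])
delta(*target(0,back=.1,sgn=-1))
E
```

```text
1.35 [-12.9 -17.3  -9.1 123.   -5.6  50.  -30.1] [0.466 0.185 0.227] [ 0.55  0.03 -0.28] 0.048025214801587474
offset [0.0146, -0.0951, 0.0503] ang [0.322, -0.131, 0.005] deg 19.9
```

Request:
{"op": "drive_tool", "data": {"offset": [[0.005,-0.03,0.015],[0.01,-0.06,0.03],[0.0146,-0.095,0.05],[0.0146,-0.095,0.05]], "angular": [[0.1,-0.04,0],[0.2,-0.09,0],[0.32,-0.13,0.005],[0.32,-0.13,0.005]]}}

```text
time_s: 1.85
tool_pos: [0.5109, 0.0829, 0.2028]
tool_rot: [46.2, 60.4, 15.7]
force: [-0.2, 0.5, -0.7]
grip_width: 0.0479
```

```bash
cat > st.py <<'E'
from plan import *
import sys
def show(k,**kw):
    o,p0,R0=state(); print(round(o["time_s"],2),"q",o["qpos"].round(1),"p",p0.round(4),"F",o["force"].round(2),"M",o["wrist_torque"].round(2),"w",round(o["grip_width"],4))
    f=o["force"]; print("F along Y %.2f hx %.2f n %.2f"%(f@Y,f@hx,f@n))
    return delta(*target(k,**kw))
E
python3 - <<'E'
from st import *
show(0,back=.1,sgn=-1); show(0,back=.0,sgn=-1)
E
```

```text
1.85 q [  0.5 -17.2  -9.  127.6  -9.4  40.3 -33.7] p [0.5109 0.0829 0.2028] F [-0.18  0.49 -0.74] M [-0.23  0.68  0.  ] w 0.0479
F along Y 0.52 hx -0.40 n -0.62
offset [-0.0065, 0.0008, -0.0046] ang [-0.003, -0.005, 0.005] deg 0.5
1.85 q [  0.5 -17.2  -9.  127.6  -9.4  40.3 -33.7] p [0.5109 0.0829 0.2028] F [-0.18  0.49 -0.74] M [-0.23  0.68  0.  ] w 0.0479
F along Y 0.52 hx -0.40 n -0.62
offset [0.0935, 0.0014, -0.0041] ang [-0.003, -0.005, 0.005] deg 0.5
```

Request:
{"op": "drive_tool", "data": {"offset": [[0.02,0,-0.002],[0.035,0.001,-0.004],[0.05,0.001,-0.004],[0.06,0.001,-0.004],[0.06,0.001,-0.004]], "angular": [[0,0,0],[0,-0.005,0.005],[0,-0.005,0.005],[0,-0.005,0.005],[0,-0.005,0.005]]}}

```text
time_s: 2.48
tool_pos: [0.5365, 0.0942, 0.1488]
tool_rot: [46.2, 60.1, 15.8]
force: [-0.4, 0.3, 0.4]
grip_width: 0.0477
```

```bash
python3 - <<'E'
from st import *
from look import *
show(0,back=.0,sgn=-1)
a=grab("side","1")["pixels"][130:290,180:440,::-1];b=grab("top","1")["pixels"][150:310,200:460,::-1]
cv2.imwrite("pics/m1.png",np.vstack([cv2.resize(x,None,fx=1.85,fy=1.85,interpolation=cv2.INTER_CUBIC) for x in(a,b)]))
E
```

```text
2.48 q [  0.2 -10.  -10.5 128.9  -8.4  31.4 -35. ] p [0.5365 0.0942 0.1488] F [-0.37  0.34  0.39] M [-0.29  0.64  0.01] w 0.0477
F along Y 0.43 hx -0.03 n 0.46
offset [0.0328, 0.0004, 0.0004] ang [-0.003, -0.002, 0.001] deg 0.2
```

View pics/m1.png

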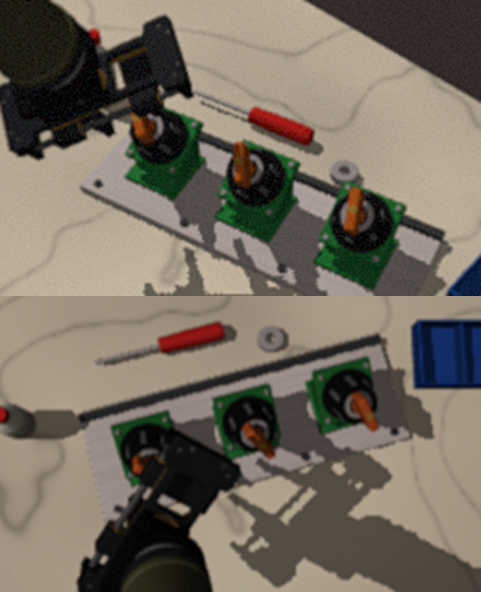

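The gripper stands over the left wing in both views, with the wing lying between the fingers. I'll go in and close.

Request:
{"op": "drive_tool", "data": {"offset": [[0.012,0,0],[0.024,0,0],[0.033,0,0],[0.033,0,0]], "angular": [[0,0,0],[0,0,0],[0,0,0],[0,0,0]]}}

```text
time_s: 3.08
tool_pos: [0.5524, 0.0985, 0.1199]
tool_rot: [46.2, 60.1, 15.8]
force: [0.4, 0.5, 0.5]
grip_width: 0.0479
```

Request:
{"op": "drive_tool", "data": {"offset": [[0,0,0],[0,0,0],[0,0,0],[0,0,0]], "angular": [[0,0,0],[0,0,0],[0,0,0],[0,0,0]], "fingers": 1, "squeeze": 20}}

```text
time_s: 3.58
tool_pos: [0.5525, 0.0985, 0.1202]
tool_rot: [46.2, 60.1, 15.8]
force: [0.6, -0.1, -0.4]
grip_width: 0.0159
```

```bash
python3 - <<'E'
from st import *
show(0,back=.0,sgn=-1);show(0,rock=.003,sgn=-1);show(0,rock=.007,sgn=-1);show(0,rock=-.007,sgn=-1)
E
```

```text
3.58 q [  0.2  -5.4 -11.1 128.7  -7.4  27.  -35.8] p [0.5525 0.0985 0.1202] F [ 0.56 -0.12 -0.39] M [-0.31  0.67  0.04] w 0.0159
F along Y -0.26 hx 0.24 n -0.60
offset [-0.0002, 0.0005, 0.0002] ang [-0.003, -0.001, 0.001] deg 0.2
3.58 q [  0.2  -5.4 -11.1 128.7  -7.4  27.  -35.8] p [0.5525 0.0985 0.1202] F [ 0.56 -0.12 -0.39] M [-0.31  0.67  0.04] w 0.0159
F along Y -0.26 hx 0.24 n -0.60
offset [-0.0001, 0.0024, -0.0018] ang [-0.003, -0.034, -0.03] deg 2.6
3.58 q [  0.2  -5.4 -11.1 128.7  -7.4  27.  -35.8] p [0.5525 0.0985 0.1202] F [ 0.56 -0.12 -0.39] M [-0.31  0.67  0.04] w 0.0159
F along Y -0.26 hx 0.24 n -0.60
offset [0.0002, 0.0051, -0.0046] ang [-0.003, -0.077, -0.071] deg 6.0
3.58 q [  0.2  -5.4 -11.1 128.7  -7.4  27.  -35.8] p [0.5525 0.0985 0.1202] F [ 0.56 -0.12 -0.39] M [-0.31  0.67  0.04] w 0.0159
F along Y -0.26 hx 0.24 n -0.60
offset [0.0002, -0.0042, 0.0051] ang [-0.003, 0.074, 0.074] deg 6.0
```

Request:
{"op": "drive_tool", "data": {"offset": [[0,0,0],[0,0,0]], "angular": [[0,0,0],[0,0,0]]}}

```text
time_s: 3.82
tool_pos: [0.5532, 0.0984, 0.1208]
tool_rot: [46.2, 60.0, 15.7]
force: [4.1, 0.6, -1.0]
grip_width: 0.0118
```

```bash
python3 - <<'E'
from st import *
show(0,back=.0,sgn=-1);show(0,rock=.003,sgn=-1);show(0,rock=.007,sgn=-1)
E
```

```text
3.83 q [  0.2  -5.4 -11.1 128.7  -7.4  26.9 -35.9] p [0.5532 0.0984 0.1208] F [ 4.08  0.57 -0.99] M [-0.29  0.   -0.24] w 0.0118
F along Y -0.56 hx 3.04 n -2.89
offset [-0.0, 0.0001, -0.0006] ang [-0.003, 0.0, 0.0] deg 0.2
3.83 q [  0.2  -5.4 -11.1 128.7  -7.4  26.9 -35.9] p [0.5532 0.0984 0.1208] F [ 4.08  0.57 -0.99] M [-0.29  0.   -0.24] w 0.0118
F along Y -0.56 hx 3.04 n -2.89
offset [0.0001, 0.002, -0.0027] ang [-0.003, -0.032, -0.031] deg 2.6
3.83 q [  0.2  -5.4 -11.1 128.7  -7.4  26.9 -35.9] p [0.5532 0.0984 0.1208] F [ 4.08  0.57 -0.99] M [-0.29  0.   -0.24] w 0.0118
F along Y -0.56 hx 3.04 n -2.89
offset [0.0003, 0.0047, -0.0054] ang [-0.003, -0.075, -0.072] deg 6.0
```

Gripped at 11.8 mm. I'll rock it left with a small step first.

Request:
{"op": "drive_tool", "data": {"offset": [[0,0.001,-0.001],[0,0.002,-0.002],[0,0.002,-0.002]], "angular": [[0,-0.015,-0.015],[0,-0.032,-0.031],[0,-0.032,-0.031]]}}

```text
time_s: 4.2
tool_pos: [0.5525, 0.1011, 0.1207]
tool_rot: [41.7, 59.9, 10.6]
force: [3.5, -0.5, -2.1]
grip_width: 0.012
```

```bash
python3 - <<'E'
from st import *
show(0,back=.0,sgn=-1);show(0,rock=.007,sgn=-1)
E
```

```text
4.2 q [  0.7  -5.6 -14.3 128.8   0.5  26.5 -45.4] p [0.5525 0.1011 0.1207] F [ 3.51 -0.54 -2.14] M [-0.41  0.16 -0.24] w 0.012
F along Y -1.47 hx 1.73 n -3.47
offset [0.0, -0.0019, 0.0014] ang [-0.003, 0.032, 0.031] deg 2.6
4.2 q [  0.7  -5.6 -14.3 128.8   0.5  26.5 -45.4] p [0.5525 0.1011 0.1207] F [ 3.51 -0.54 -2.14] M [-0.41  0.16 -0.24] w 0.012
F along Y -1.47 hx 1.73 n -3.47
offset [0.0001, 0.0027, -0.0034] ang [-0.003, -0.043, -0.041] deg 3.4
```

It moved about 3 mm against only 1.5 N, so this looks like the worn hub. I'll continue left to the stop.

Request:
{"op": "drive_tool", "data": {"offset": [[0,0.001,-0.001],[0,0.0018,-0.0022],[0,0.0027,-0.0034],[0,0.0027,-0.0034]], "angular": [[0,-0.015,-0.015],[0,-0.029,-0.028],[0,-0.043,-0.041],[0,-0.043,-0.041]]}}

```text
time_s: 4.7
tool_pos: [0.5517, 0.104, 0.1205]
tool_rot: [35.9, 59.4, 3.9]
force: [8.0, -2.8, -4.3]
grip_width: 0.0117
```

```bash
python3 - <<'E'
from st import *
from look import *
show(0,back=.0,sgn=-1);show(0,rock=.008,sgn=-1);show(0,rock=-.007,sgn=-1)
E
```

```text
4.7 q [  1.6  -5.5 -18.6 128.9  11.3  27.  -58.3] p [0.5517 0.104  0.1205] F [ 7.98 -2.84 -4.33] M [-0.57 -0.18 -0.41] w 0.0117
F along Y -4.90 hx 3.82 n -7.20
offset [0.0003, -0.0039, 0.0036] ang [-0.004, 0.076, 0.073] deg 6.0
4.7 q [  1.6  -5.5 -18.6 128.9  11.3  27.  -58.3] p [0.5517 0.104  0.1205] F [ 7.98 -2.84 -4.33] M [-0.57 -0.18 -0.41] w 0.0117
F along Y -4.90 hx 3.82 n -7.20
offset [-0.0, 0.0014, -0.0019] ang [-0.004, -0.01, -0.01] deg 0.9
4.7 q [  1.6  -5.5 -18.6 128.9  11.3  27.  -58.3] p [0.5517 0.104  0.1205] F [ 7.98 -2.84 -4.33] M [-0.57 -0.18 -0.41] w 0.0117
F along Y -4.90 hx 3.82 n -7.20
offset [0.0014, -0.0085, 0.0084] ang [-0.003, 0.151, 0.145] deg 12.0
```

Request:
{"op": "drive_tool", "data": {"offset": [[0,0.0014,-0.002],[0,0.0014,-0.002]], "angular": [[0,-0.01,-0.01],[0,-0.01,-0.01]]}}

```text
time_s: 4.95
tool_pos: [0.5517, 0.1042, 0.1205]
tool_rot: [34.5, 59.3, 2.1]
force: [6.6, -4.5, -2.3]
grip_width: 0.0119
```

```bash
python3 - <<'E'
from st import *
from look import *
show(0,back=.0,sgn=-1);show(0,rock=-.007,sgn=-1)
E
```

```text
4.95 q [  1.8  -5.4 -19.7 128.9  14.1  27.3 -61.6] p [0.5517 0.1042 0.1205] F [ 6.61 -4.48 -2.27] M [-0.72 -0.19 -0.59] w 0.0119
F along Y -6.10 hx 3.32 n -4.54
offset [0.0004, -0.004, 0.0038] ang [-0.005, 0.088, 0.084] deg 7.0
4.95 q [  1.8  -5.4 -19.7 128.9  14.1  27.3 -61.6] p [0.5517 0.1042 0.1205] F [ 6.61 -4.48 -2.27] M [-0.72 -0.19 -0.59] w 0.0119
F along Y -6.10 hx 3.32 n -4.54
offset [0.0015, -0.0086, 0.0085] ang [-0.005, 0.163, 0.156] deg 12.9
```

The left stop is found at about +6 mm: commanding 1.7 mm more moved it 0.2 mm. Now right.

Request:
{"op": "drive_tool", "data": {"offset": [[0.0002,-0.0012,0.0012],[0.0004,-0.0024,0.0024],[0.0006,-0.0036,0.0036],[0.0008,-0.0048,0.0048],[0.001,-0.006,0.006],[0.0012,-0.0073,0.0073],[0.0015,-0.0086,0.0085],[0.0015,-0.0086,0.0085]], "angular": [[0,0.023,0.022],[0,0.046,0.044],[0,0.069,0.066],[0,0.092,0.088],[0,0.115,0.11],[0,0.138,0.132],[0,0.163,0.156],[0,0.163,0.156]]}}

```text
time_s: 5.95
tool_pos: [0.5553, 0.0917, 0.1204]
tool_rot: [56.6, 59.4, 27.5]
force: [3.7, -1.4, -1.8]
grip_width: 0.0119
```

```bash
python3 - <<'E'
from st import *
show(0,back=.0,sgn=-1);show(0,rock=-.008,sgn=-1)
E
```

```text
5.95 q [ -0.3  -4.1  -4.4 127.9 -24.   29.8 -15.7] p [0.5553 0.0917 0.1204] F [ 3.7  -1.39 -1.75] M [-0.68  0.07 -0.43] w 0.0119
F along Y -2.34 hx 1.89 n -3.11
offset [0.0004, 0.0049, -0.0057] ang [-0.007, -0.074, -0.073] deg 6.0
5.95 q [ -0.3  -4.1  -4.4 127.9 -24.   29.8 -15.7] p [0.5553 0.0917 0.1204] F [ 3.7  -1.39 -1.75] M [-0.68  0.07 -0.43] w 0.0119
F along Y -2.34 hx 1.89 n -3.11
offset [0.0, -0.0003, -0.0001] ang [-0.007, 0.012, 0.01] deg 1.0
```

Both stops are found, with about 13 mm of travel in total, so the left hub is the worn one and it is now tipped right. Next I'll turn it clockwise, which is +x in the tool frame.

Request:
{"op": "drive_tool", "data": {"offset": [[0,0,0],[0,0,0],[0,0,0],[0,0,0],[0,0,0],[0,0,0],[0,0,0],[0,0,0],[0,0,0],[0,0,0]], "angular": [[0,0,0],[0.08,0,0],[0.18,0,0],[0.28,0,0],[0.38,0,0],[0.48,0,0],[0.58,0,0],[0.68,0,0],[0.78,0,0],[0.8,0,0]], "squeeze": 40}}

```text
time_s: 7.2
tool_pos: [0.5548, 0.0923, 0.1204]
tool_rot: [102.4, 59.4, 27.6]
force: [1.2, 0.7, -1.1]
grip_width: 0.0119
```

```bash
python3 - <<'E'
from st import *
show(0,rock=-.007,turn=0.8,sgn=-1);show(0,rock=-.007,turn=1.65,sgn=-1)
E
```

```text
7.2 q [  2.6  -4.1  -7.3 127.8 -24.4  29.9 -61.1] p [0.5548 0.0923 0.1204] F [ 1.24  0.69 -1.09] M [-0.37  0.52  0.11] w 0.0119
F along Y 0.33 hx 0.65 n -1.64
offset [0.0, -0.0001, -0.0001] ang [-0.005, 0.0, -0.001] deg 0.3
7.2 q [  2.6  -4.1  -7.3 127.8 -24.4  29.9 -61.1] p [0.5548 0.0923 0.1204] F [ 1.24  0.69 -1.09] M [-0.37  0.52  0.11] w 0.0119
F along Y 0.33 hx 0.65 n -1.64
offset [0.0, -0.0001, -0.0001] ang [0.845, -0.0, -0.001] deg 48.4
```

Request:
{"op": "drive_tool", "data": {"offset": [[0,0,0],[0,0,0],[0,0,0],[0,0,0],[0,0,0],[0,0,0],[0,0,0],[0,0,0],[0,0,0],[0,0,0]], "angular": [[0.08,0,0],[0.18,0,0],[0.28,0,0],[0.38,0,0],[0.48,0,0],[0.58,0,0],[0.68,0,0],[0.78,0,0],[0.85,0,0],[0.85,0,0]]}}

```text
time_s: 8.45
tool_pos: [0.5548, 0.0931, 0.1206]
tool_rot: [151.0, 59.4, 27.7]
force: [2.7, 2.5, -0.7]
grip_width: 0.0117
```

```bash
python3 - <<'E'
from st import *
show(0,rock=-.007,turn=1.65,sgn=-1);show(0,rock=-.0085,turn=1.65,sgn=-1)
E
```

```text
8.45 q [   5.5   -4.   -10.2  127.7  -24.8   30.  -109.4] p [0.5548 0.0931 0.1206] F [ 2.74  2.47 -0.71] M [0.12 0.28 0.06] w 0.0117
F along Y 1.63 hx 2.51 n -2.27
offset [0.0, 0.0003, 0.0007] ang [-0.003, -0.001, -0.0] deg 0.2
8.45 q [   5.5   -4.   -10.2  127.7  -24.8   30.  -109.4] p [0.5548 0.0931 0.1206] F [ 2.74  2.47 -0.71] M [0.12 0.28 0.06] w 0.0117
F along Y 1.63 hx 2.51 n -2.27
offset [0.0, 0.0014, 0.0017] ang [-0.003, 0.013, -0.017] deg 1.3
```

Request:
{"op": "drive_tool", "data": {"offset": [[0,0.0014,0.0017],[0,0.0014,0.0017],[0,0.0014,0.0017]], "angular": [[0,0.013,-0.017],[0,0.013,-0.017],[0,0.013,-0.017]]}}

```text
time_s: 8.82
tool_pos: [0.555, 0.0926, 0.1205]
tool_rot: [153.1, 59.2, 30.3]
force: [1.4, 5.4, -0.8]
grip_width: 0.0115
```

Request:
{"op": "drive_tool", "data": {"offset": [[0,0,0],[0,0,0],[0,0,0],[0,0,0]], "angular": [[0,0,0],[0,0,0],[0,0,0],[0,0,0]], "fingers": -0.1}}

```text
time_s: 9.32
tool_pos: [0.5549, 0.0923, 0.1204]
tool_rot: [153.1, 59.2, 30.3]
force: [0.3, 0.7, 0.1]
grip_width: 0.0431
```

Request:
{"op": "drive_tool", "data": {"offset": [[-0.01,0,0],[-0.025,0,0],[-0.045,0,0],[-0.065,0,0],[-0.08,0,0],[-0.08,0,0]], "angular": [[0,0,0],[0,0,0],[0,0,0],[0,0,0],[0,0,0],[0,0,0]]}}

```text
time_s: 10.07
tool_pos: [0.5201, 0.0711, 0.191]
tool_rot: [152.8, 59.0, 30.0]
force: [-0.5, -0.4, 0.2]
grip_width: 0.0478
```

```bash
python3 - <<'E'
from st import *
show(0,back=0.08,turn=1.65,sgn=-1)
E
```

```text
10.07 q [   7.7  -13.6   -7.4  126.9  -25.5   41.9 -107.4] p [0.5201 0.0711 0.191 ] F [-0.51 -0.4   0.17] M [-0.31  0.67 -0.01] w 0.0478
F along Y -0.25 hx -0.44 n 0.45
offset [0.0027, -0.0145, -0.01] ang [-0.0, -0.083, 0.096] deg 7.3
```

```bash
python3 - <<'E'
from st import *
o,p,R=state()
for t in([.5,.15,.26],[.4,.3,.27]): print(R.inv().apply(np.array(t)-p).round(3))
E
```

```text
[-0.048 -0.045 -0.084]
[-0.062 -0.207 -0.162]
```

Request:
{"op": "drive_tool", "data": {"offset": [[-0.016,-0.015,-0.028],[-0.032,-0.03,-0.056],[-0.048,-0.045,-0.084],[-0.052,-0.085,-0.104],[-0.055,-0.125,-0.124],[-0.058,-0.165,-0.144],[-0.062,-0.207,-0.162],[-0.062,-0.207,-0.162]], "angular": [[0,0,0],[0,0,0],[0,0,0],[0,0,0],[0,0,0],[0,0,0],[0,0,0],[0,0,0]]}}

```text
time_s: 11.08
tool_pos: [0.4385, 0.3171, 0.2589]
tool_rot: [154.2, 60.9, 32.9]
force: [1.6, -0.9, 0.1]
grip_width: 0.0479
```

```bash
python3 - <<'E'
from st import *
from look import *
show(0)
d=grab("side","2");a=d["pixels"][130:290,180:440,::-1];b=grab("top","2")["pixels"][150:310,200:460,::-1]
cv2.imwrite("pics/m2.png",np.vstack([cv2.resize(x,None,fx=1.85,fy=1.85,interpolation=cv2.INTER_CUBIC) for x in(a,b)]))
S=pickle.load(open("side.pkl","rb"));T=pickle.load(open("top.pkl","rb"))
row=[]
for d,c in((S,[(256,196),(312,219),(372,243)]),(T,[(281,243),(339,227),(396,211)])):
    r=[]
    for x,y in c:
        k=cv2.convertScaleAbs(d["pixels"][y-16:y+16,x-16:x+16,::-1],alpha=1.5)
        r.append(cv2.resize(k,(264,264),interpolation=cv2.INTER_NEAREST))
    row.append(np.hstack(r))
cv2.imwrite("pics/z2.png",np.vstack(row))
E
```

```text
11.07 q [ -10.1  -17.2  -25.6  119.7   -7.6   46.9 -154.2] p [0.4385 0.3171 0.2589] F [ 1.56 -0.87  0.13] M [-0.36  0.62 -0.12] w 0.0479
F along Y -1.27 hx 1.17 n -0.52
offset [0.1097, 0.1831, 0.1851] ang [1.51, 0.044, 0.157] deg 87.0
```

View pics/m2.png

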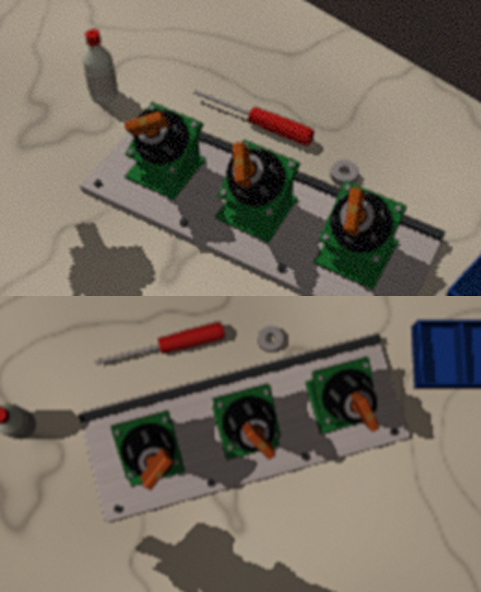

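View pics/z2.png

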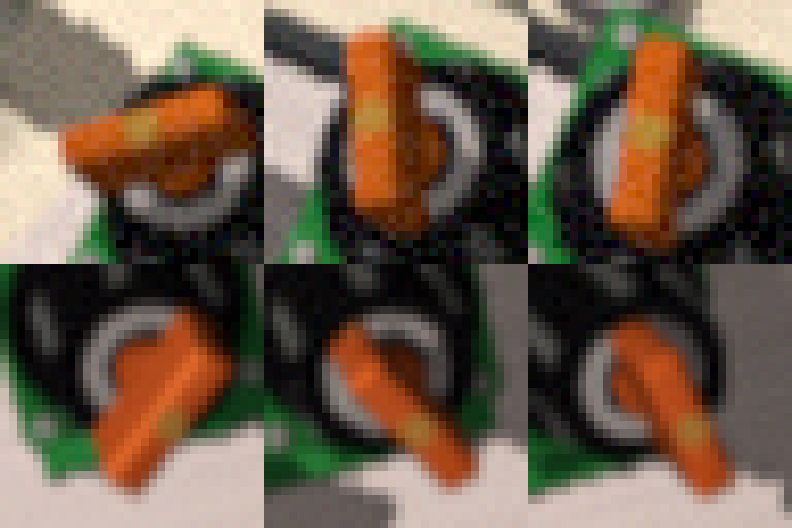

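```bash
python3 - <<'E'
from geo import *; import pickle
from plan import D,X,Y,Z,n,hx
from cell import telemetry
print(telemetry.get_obs()["qpos"])
S=pickle.load(open("side.pkl","rb"));T=pickle.load(open("top.pkl","rb"));z=8.25
q=tri(S,[(240+140/z-.5,180+127/z-.5)],T,[(265+170/z-.5,227+164/z-.5)])[0];print(q.round(4))
d=q[:3]-D[0];print("dot shift mm: Y %.1f hx %.1f n %.1f"%tuple(1000*d@np.c_[Y,hx,n]))
h=cv2.cvtColor(S["pixels"],cv2.COLOR_RGB2HSV).astype(int)
for k,(x,y) in enumerate([(257,195),(309,216),(370,242)]):
    Dk=q[:3] if k==0 else D[k]
    m=((h[...,0]>=6)&(h[...,0]<=28)&(h[...,1]>120)&(h[...,2]>100)).astype(np.uint8)
    nn,l,st,ce=cv2.connectedComponentsWithStats(m,connectivity=4); i=l[y,x]
    ys,xs=np.where(l==i); o0,vv=ray(S,np.c_[xs,ys])
    P=o0+vv*(((Dk-o0)@n)/(vv@n))[:,None]; uv=np.c_[(P-Dk)@hx,(P-Dk)@Y]*1000
    w,V=np.linalg.eigh(np.cov(uv.T)); e=V[:,1]*np.sign(V[0,1])
    print(k,len(xs),uv.mean(0).round(1),"ang",np.degrees(np.arctan2(e[1],e[0])).round(1),"len",np.sqrt(12*w).round(1))
E
```

```text
[ -10.12159634  -17.19515418  -25.21182079  119.71441221   -7.50363218
   46.873481   -154.18295563]
[0.5458 0.0883 0.1359 0.0007]
dot shift mm: Y -8.2 hx -0.6 n -0.0
0 85 [0.1 0.2] ang -53.3 len [ 9.4 42.7]
1 102 [-1.1  0.3] ang 29.2 len [10.2 41. ]
2 122 [-0.4  0.5] ang 13.7 len [10.2 42.1]
```

Hub a is tipped about 6.7 mm to the right, and its wing has turned 97° (44° to −53°). The other wings are unchanged. Joint 7 sits near its limit, so I'll back it off before handing in.

Request:
{"op": "drive_tool", "data": {"offset": [[-0.005,0,0],[-0.01,0,0],[-0.015,0,0],[-0.015,0,0],[-0.015,0,0],[-0.015,0,0]], "angular": [[-0.1,0,0],[-0.2,0,0],[-0.3,0,0],[-0.4,0,0],[-0.5,0,0],[-0.5,0,0]]}}

```text
time_s: 11.92
tool_pos: [0.437, 0.3106, 0.2706]
tool_rot: [125.7, 61.0, 32.5]
force: [-0.6, 0.6, -0.4]
grip_width: 0.0478
```

```bash
python3 - <<'E'
from st import *
from look import *
from cell import sign_off
A=cv2.imread("pics/top_0.png").astype(int)
show(0)
B=grab("top","3")["pixels"][:,:,::-1].astype(int)
for nm,(x0,x1,y0,y1) in dict(bottle=(190,220,205,230),driver=(250,330,160,192),ring=(336,358,163,182),tray=(418,482,158,204)).items():
    print(nm,np.abs(A[y0:y1,x0:x1]-B[y0:y1,x0:x1]).mean().round(2))
print(telemetry.get_obs()["qpos"].round(2))
E
```

```text
11.93 q [ -30.6  -17.2   -8.4  119.5    1.    48.7 -132.9] p [0.437  0.3106 0.2706] F [-0.6   0.56 -0.44] M [-0.35  0.64  0.03] w 0.0478
F along Y 0.70 hx -0.59 n -0.17
offset [0.1233, 0.07, 0.2464] ang [2.001, 0.009, 0.172] deg 115.1
bottle 5.5
driver 6.56
ring 6.39
tray 4.19
[ -30.56  -17.25   -8.47  119.52    1.02   48.75 -132.99]
```

The bystander patches in the top view differ only by noise and shading, and nothing has shifted. Handing in.

```bash
python3 -c "
from cell import sign_off
print(sign_off())"
```

```text
the job is handed in; nothing more can be done
None
```

The worn hub is the left one, nearest the bottle. I rocked it to firm stops both ways, about 13 mm of travel in all. It moved off centre at about 1.5 N, and at the left stop 1.7 mm more of commanded motion gave only 0.2 mm. I then unscrewed its knob clockwise, pressed the hub over to the right, let go and backed away, and handed in at about 12 s.

**Last checks from the camera images:**
- **Worn hub:** its wing sits about 6.7 mm to the right of centre. The knob turned about 97° (1.70 rad; I commanded 1.65).
- **Other two knobs:** their angles read the same as at the start, 29° and 13–14°. I never gripped or rocked those hubs, because the left one's play was clear.
- **Bystanders:** the bottle, screwdriver, ring and tray show no visible shift from the start picture. I judged this by comparing images, not by measuring positions.
- **Robot:** the gripper is clear of everything, with forces under 1 N.

Joint 7 came very near its limit as I backed away (−154.18° of 154.24°), and I turned it back to −133° before handing in. Joint 2 was left at its lower limit (−17.25° of −17.29°). No reading passed a limit. No checks failed or disagreed.

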